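# Re-rack the implant practice blocks from the drilling fixture

### The job

The four practice bone blocks in the drilling fixture are finished: move the whole row to the storage rack, each block into the nest made for its length, standing upright and flat on the nest's floor. Lift each one straight up off its key, never sideways, keep it upright, and set it down rather than drop it. Leave the bottle, the bowl and the ratchet where they are.

Things in the scene. Friction and masses are not known exactly. Their poses are not given: they have to be found in the camera images.
- block_one: Loose ivory bone block, 24 mm long (own y), 1 steel implant head in its top; 15 to 75 g. 48 mm high: lower 24 mm 28 mm deep (own x); the ridge above (24 to 48 mm up), 18 mm deep, parallel-faced, is the grip. Origin: centre of underside, z up. A T groove up the middle of the lower part's back (+x) rides on a key of the fixture.
- block_two: Loose ivory bone block, 36 mm long (own y), 2 steel implant heads in its top; 15 to 75 g. 48 mm high: lower 24 mm 28 mm deep (own x); the ridge above (24 to 48 mm up), 18 mm deep, parallel-faced, is the grip. Origin: centre of underside, z up. A T groove up the middle of the lower part's back (+x) rides on a key of the fixture.
- block_three: Loose ivory bone block, 48 mm long (own y), 3 steel implant heads in its top; 15 to 75 g. 48 mm high: lower 24 mm 28 mm deep (own x); the ridge above (24 to 48 mm up), 18 mm deep, parallel-faced, is the grip. Origin: centre of underside, z up. A T groove up the middle of the lower part's back (+x) rides on a key of the fixture.
- block_four: Loose ivory bone block, 60 mm long (own y), 4 steel implant heads in its top; 15 to 75 g. 48 mm high: lower 24 mm 28 mm deep (own x); the ridge above (24 to 48 mm up), 18 mm deep, parallel-faced, is the grip. Origin: centre of underside, z up. A T groove up the middle of the lower part's back (+x) rides on a key of the fixture.
- nest_one: Fixed dark grey open-topped nest of the storage rack, for the 24 mm block: inside 34 mm long (own y), 40 mm deep (own x), wall tops 14 mm above its origin, floor 4 mm thick: a seated block's origin is 4 mm above this one. Origin: centre of underside, z up. The nests stand in a row 78 mm apart, in any order.
- nest_two: Fixed dark grey open-topped nest of the storage rack, for the 36 mm block: inside 46 mm long (own y), 40 mm deep (own x), wall tops 14 mm above its origin, floor 4 mm thick: a seated block's origin is 4 mm above this one. Origin: centre of underside, z up. The nests stand in a row 78 mm apart, in any order.
- nest_three: Fixed dark grey open-topped nest of the storage rack, for the 48 mm block: inside 58 mm long (own y), 40 mm deep (own x), wall tops 14 mm above its origin, floor 4 mm thick: a seated block's origin is 4 mm above this one. Origin: centre of underside, z up. The nests stand in a row 78 mm apart, in any order.
- nest_four: Fixed dark grey open-topped nest of the storage rack, for the 60 mm block: inside 70 mm long (own y), 40 mm deep (own x), wall tops 14 mm above its origin, floor 4 mm thick: a seated block's origin is 4 mm above this one. Origin: centre of underside, z up. The nests stand in a row 78 mm apart, in any order.
- fixture: Fixed dark steel drilling fixture, 268 mm long (own y), 50 mm deep, origin under its centre. Blocks stand squared on its 6 mm floor in a row, 64 mm apart, any order. Back wall (+x) 26 mm high; before it four T keys, tops 20 mm above the floor, one in each block's groove with 2 mm play: a block comes free only by lifting it straight up over 20 mm.
- saline: Bystander: loose clear bottle with white cap, 54 mm across, 125 mm tall, origin under its centre.
- bowl: Bystander: loose steel bowl, 84 mm across, 36 mm high, origin under its centre.
- ratchet: Bystander: loose small steel torque ratchet lying flat at the robot's right, 110 mm long, 10 mm high; origin under its round head.
There are look-alikes about, which are no part of the job. Leave any green or orange look-alike of the block_four alone.

How it is judged:
At the end, for the whole second after the job is handed in: Each block stands in the nest of its own length: within 10 mm of the nest's centre lengthwise and across, origin within 3 mm of floor height, within 0.1 rad of upright, lengthwise along the nest within 0.25 rad (either way round), and at rest (under 0.02 m/s) (y of block_one in the frame of nest_one between -0.01 and 0.01 m and x of block_one in the frame of nest_one between -0.01 and 0.01 m and z of block_one in the frame of nest_one between 0.001 and 0.007 m and angle between each of block_one, block_two, block_three, block_four's own z axis and vertical below 0.1 rad and angle between the y axis of block_one and the y axis of nest_one, either way round below 0.25 rad and linear speed of each of block_one, block_two, block_three, block_four below 0.02 m/s and y of block_two in the frame of nest_two between -0.01 and 0.01 m and x of block_two in the frame of nest_two between -0.01 and 0.01 m and z of block_two in the frame of nest_two between 0.001 and 0.007 m and angle between the y axis of block_two and the y axis of nest_two, either way round below 0.25 rad and y of block_three in the frame of nest_three between -0.01 and 0.01 m and x of block_three in the frame of nest_three between -0.01 and 0.01 m and z of block_three in the frame of nest_three between 0.001 and 0.007 m and angle between the y axis of block_three and the y axis of nest_three, either way round below 0.25 rad and y of block_four in the frame of nest_four between -0.01 and 0.01 m and x of block_four in the frame of nest_four between -0.01 and 0.01 m and z of block_four in the frame of nest_four between 0.001 and 0.007 m and angle between the y axis of block_four and the y axis of nest_four, either way round below 0.25 rad); the robot touches nothing.
It fails at once if a block is tipped more than 35 degrees from upright (angle between any of block_one, block_two, block_three, block_four's own z axis and vertical above 0.61 rad).
It fails at once if a block is wrenched sideways off its key (shifted over 12 mm in the fixture while less than 8 mm up) ((z of block_one in the frame of fixture below 0.014 m and distance of block_one from where it was at the start of the episode above 0.012 m and x of block_one in the frame of fixture between -0.05 and 0.05 m and y of block_one in the frame of fixture between -0.14 and 0.14 m) or (z of block_two in the frame of fixture below 0.014 m and distance of block_two from where it was at the start of the episode above 0.012 m and x of block_two in the frame of fixture between -0.05 and 0.05 m and y of block_two in the frame of fixture between -0.14 and 0.14 m) or (z of block_three in the frame of fixture below 0.014 m and distance of block_three from where it was at the start of the episode above 0.012 m and x of block_three in the frame of fixture between -0.05 and 0.05 m and y of block_three in the frame of fixture between -0.14 and 0.14 m) or (z of block_four in the frame of fixture below 0.014 m and distance of block_four from where it was at the start of the episode above 0.012 m and x of block_four in the frame of fixture between -0.05 and 0.05 m and y of block_four in the frame of fixture between -0.14 and 0.14 m)).
It fails at once if a block is dropped into its nest (over 0.7 m/s close above the floor, a fall of over 25 mm) ((linear speed of block_one above 0.7 m/s and horizontal distance between block_one and nest_one below 0.03 m and z of block_one in the frame of nest_one below 0.03 m) or (linear speed of block_two above 0.7 m/s and horizontal distance between block_two and nest_two below 0.03 m and z of block_two in the frame of nest_two below 0.03 m) or (linear speed of block_three above 0.7 m/s and horizontal distance between block_three and nest_three below 0.03 m and z of block_three in the frame of nest_three below 0.03 m) or (linear speed of block_four above 0.7 m/s and horizontal distance between block_four and nest_four below 0.03 m and z of block_four in the frame of nest_four below 0.03 m)).
It fails at once if the bottle, the bowl or the ratchet is displaced by more than 20 mm (distance of any of saline, bowl, ratchet from where it was at the start of the episode above 0.02 m).
It also fails if it takes over 96 s, if anything falls off the work surface, if the arm or the gripper's body presses on something with over 40 N, if the wrist force passes 120 N, or if a joint passes its speed limit or range.

### The arm

A 6-joint arm with a two-finger parallel gripper is mounted at the origin on the work surface. World frame = base frame: x ahead of the robot, y to its left, z up, the work surface at z = 0. Lengths are in m, angles in rad, forces in N, time in s.
With the tool pointing down it reaches from about 0.375 to 0.9 m from the base axis. Payload 3.1 kg.
Tool frame: the origin (TCP) lies on the centre line of the jaws, within the pads' length; the fingertips stand 14 mm ahead of it and the grasp point (between the pads) lies 5 mm behind it; z points along the fingers, y is the line along which they close (so a half turn about z gives the same grasp; the last joint's range is limited). The gripper opens to 87 mm and grips with 3 to 60 N. Pads are 19 mm wide; open, the fingers measure 117 mm over their backs; the gripper's body (75 mm by 190 mm) begins 51 mm behind the grasp point.
Start: joints at [1.046, 0.527, 1.433, -0, 1.181, -0.178], TCP at [0.212, 0.588, 0.237] pointing down, gripper open.
Joint ranges: [-3.08, 3.08], [-0.75, 2.2], [0.22, 2.44], [-1.43, 4.57], [0, 2.65], [-2.85, 2.85]. Speed limits (rad/s): [2.79, 2.79, 3.14, 3.14, 3.14, 3.14].

### API

Orientations are given as a unit quaternion [x, y, z, w].
In Python, from rig import robot gives the robot as it stands.
- The arm moves only by the tool move_arm, never from a script. Its argument "commands" is a list of rows, each an object with "hand": the finger opening in cm, from 0 to 8.7; "travel": the shift along the tool's x, y, z in cm, a list of three; "twist": the turn, a rotation vector about the tool's x, y, z in degrees, a list of three. In form: [{"hand": hand, "travel": [dx, dy, dz], "twist": [wx, wy, wz]}, ...]. A call has 1 to 5 rows; each row shifts and turns the commanded pose from where the row before left it, along the tool's axes as they then stand; what a row does not reach is not made up. A row lasts 1/12 s, in which the tool goes at most 41.7 mm and 7.16 degrees, less where a joint would pass 70% of its speed; a pose out of reach is approached as far as the arm can. A call is refused whole if a number of a shift passes 4.17 or a number of a turn 7.16, either way. A call with a gripper value outside its range is refused whole. The fingers move at their own pace and stop on an object; "force" is the grip in N (left out, the last holds). Time passes only in rows, so rows that do not move let the fingers close. It gives the time, the measured TCP pose, the force, the opening and the grip force at its end, in the units of the state.
- robot.get_obs(): the state, without advancing time (a new reading comes with each control period).
- robot.camera(name): name is "scene" or "side" or "wrist"; returns a dict with "frame" (480x640x3 uint8, red, green, blue), "fov_y" (degrees; the focal length in pixels is half the picture's height over the tangent of half this angle, whatever the lens; pixels are square), "cx", "cy" (the principal point, pixels), "extrinsics" (4x4, takes a point from camera to world coordinates); the wrist camera has in their place "T_tool_cam" (4x4, takes a point from camera to tool coordinates, whose origin is the TCP and whose axes are the flange's). Camera axes: x right, y down, z forward; pixel columns grow to the right and rows downward; lengths in m; the calibration is good to about 2 mm. A picture is of the moment at which its call begins: read the wrist's pose just before it. There is no depth.
- robot.hand_in(): hands the job in; it is judged then, once.
The state is a dict: "time": time; "q": joint angles; "joint_velocities": joint speeds; "joint_torque": joint torques, N m; "position": TCP position; "tool_rot": TCP orientation; "ft_force": force on the tool from outside, world axes, zero at the start; "moment": the same for the moment, N m; "grip_width": finger opening in m; "grip_force": force on a finger pad.
Only numpy, scipy, OpenCV 4.12 (cv2) and the standard library are available. Lean on these libraries where they do the work, as an engineer would, in place of code of your own. Each camera call takes 0.05 s, during which the arm holds its last target. There are 200 camera calls.

## Working session

There is one attempt and no reset: what is moved stays moved. The work goes in short steps, Python scripts to look and compute and a tool call to move; the robot and the scene stay as the last step left them, time stands still between calls to the robot, and variables do not carry over. Pictures are saved under pics/ and viewed, at most 18 in all, crops included, and the job is handed in when it is done.

Besides the shell and the picture viewer there is one more tool, called after "Emit:" by a JSON object that holds its "method" and its "body", one argument or row to a line. move_arm: Moves the arm, as the interface text tells. Its arguments: {"type":"object","properties":{"commands":{"type":"array"},"force":{"type":"number"}},"required":["commands"]}

```bash
mkdir -p pics; ls
cat > look.py <<'E'
import sys,cv2,pickle
from rig import robot
for n in sys.argv[2:]:
    o=robot.get_obs(); c=robot.camera(n); c["obs"]=o
    pickle.dump(c,open(f"pics/{sys.argv[1]}_{n}.pkl","wb"))
    cv2.imwrite(f"pics/{sys.argv[1]}_{n}.png",c["frame"][:,:,::-1])
E
python3 look.py a scene side wrist
python3 - <<'E'
import pickle,numpy as np
np.set_printoptions(precision=4,suppress=True)
for n in["scene","side","wrist"]:
    c=pickle.load(open(f"pics/a_{n}.pkl","rb"));print(n,{k:v for k,v in c.items() if k not in("frame","obs")})
print(c["obs"])
E
```

```text
pics
scene {'fov_y': 50.22619189296082, 'cx': 319.57306701575715, 'cy': 239.80165110985124, 'extrinsics': array([[-0.7411,  0.456 , -0.4928,  0.9645],
       [ 0.671 ,  0.479 , -0.5659,  0.5019],
       [-0.022 , -0.7501, -0.6609,  0.6464],
       [ 0.    ,  0.    ,  0.    ,  1.    ]])}
side {'fov_y': 51.74256785444682, 'cx': 324.4246166197631, 'cy': 240.48768162623736, 'extrinsics': array([[ 0.9507, -0.1865,  0.2476,  0.2929],
       [-0.3099, -0.5529,  0.7735, -0.6871],
       [-0.0074, -0.8121, -0.5834,  0.579 ],
       [ 0.    ,  0.    ,  0.    ,  1.    ]])}
wrist {'fov_y': 60.512300916182646, 'cx': 314.4885323567594, 'cy': 235.63641873349383, 'T_tool_cam': array([[ 0.0004, -0.9624, -0.2717,  0.0754],
       [ 1.    ,  0.0004,  0.0004,  0.0007],
       [-0.0003, -0.2717,  0.9624, -0.1467],
       [ 0.    ,  0.    ,  0.    ,  1.    ]])}
{'time': 0.1, 'q': array([ 1.0465,  0.5284,  1.4338, -0.    ,  1.1814, -0.1785]), 'joint_velocities': array([-0.001 ,  0.0001, -0.0036,  0.0003, -0.0005, -0.0004]), 'joint_torque': array([  0.0008, -44.0986, -17.7152,   0.0635,   0.0533,  -0.    ]), 'position': array([0.2115, 0.5875, 0.2357]), 'tool_rot': array([ 0.172 ,  0.9851, -0.0009, -0.0003]), 'ft_force': array([-0.3917,  0.7667, -1.0794]), 'moment': array([ 0.0047,  0.0498, -0.0212]), 'grip_force': 0.0, 'grip_width': 0.08709551990667838}
```

View pics/a_scene.png

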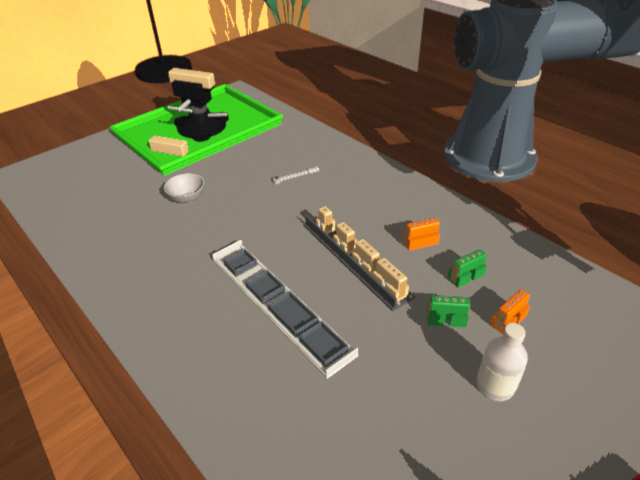

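View pics/a_side.png

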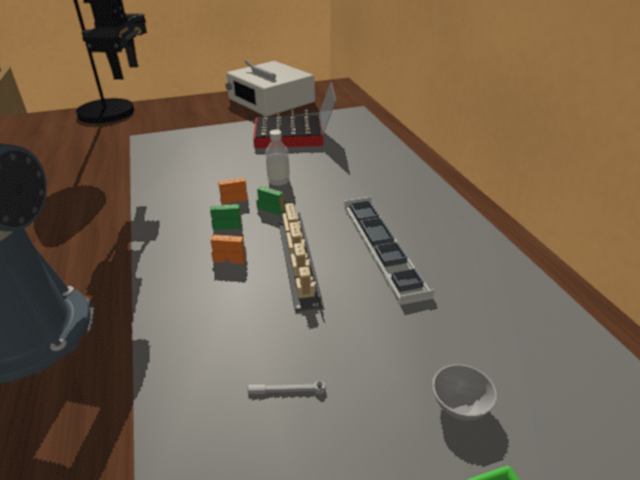

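View pics/a_wrist.png

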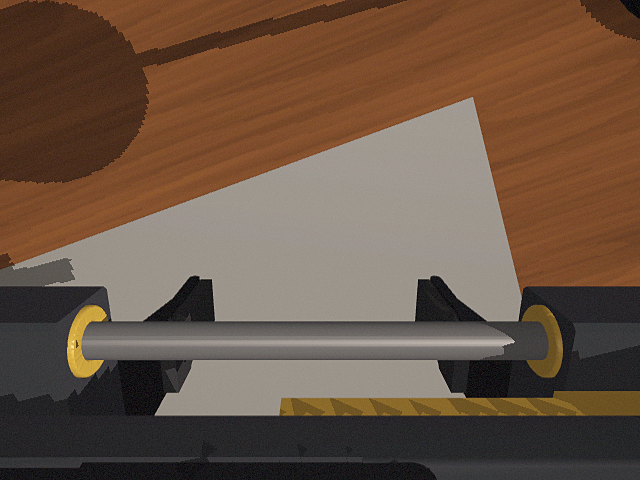

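The scene view has the fixture row running from about (325,215) to (392,280), with the shortest block at upper left. The nests run from (240,260) to (325,345). The bottle is at (502,365) and the look-alikes are to the right of the fixture. Next I'll enlarge the fixture and rack.

Run:
```python
import cv2
a=cv2.imread("pics/a_scene.png")[195:385,200:420]; cv2.imwrite("pics/c1.png",cv2.resize(a,None,fx=3.15,fy=3.15,interpolation=cv2.INTER_CUBIC))
a=cv2.imread("pics/a_side.png")[190:320,270:440]; cv2.imwrite("pics/c2.png",cv2.resize(a,None,fx=4.5,fy=4.5,interpolation=cv2.INTER_CUBIC))
```

```text
(no output)
```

View pics/c1.png

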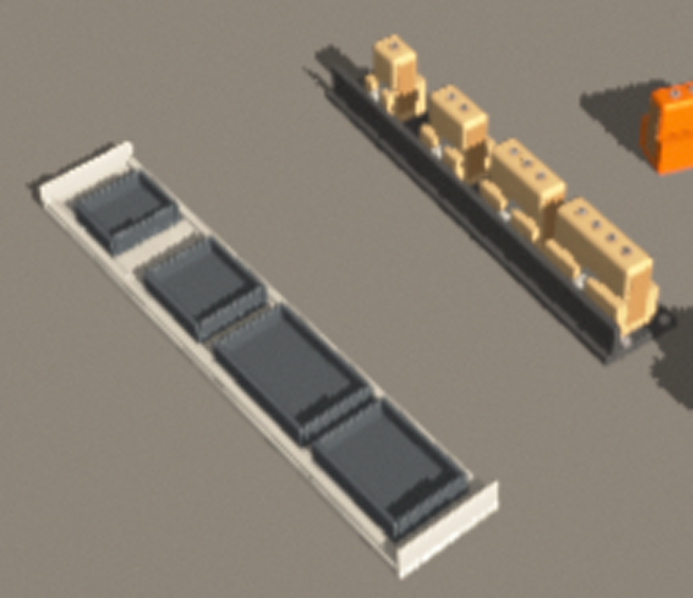

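View pics/c2.png

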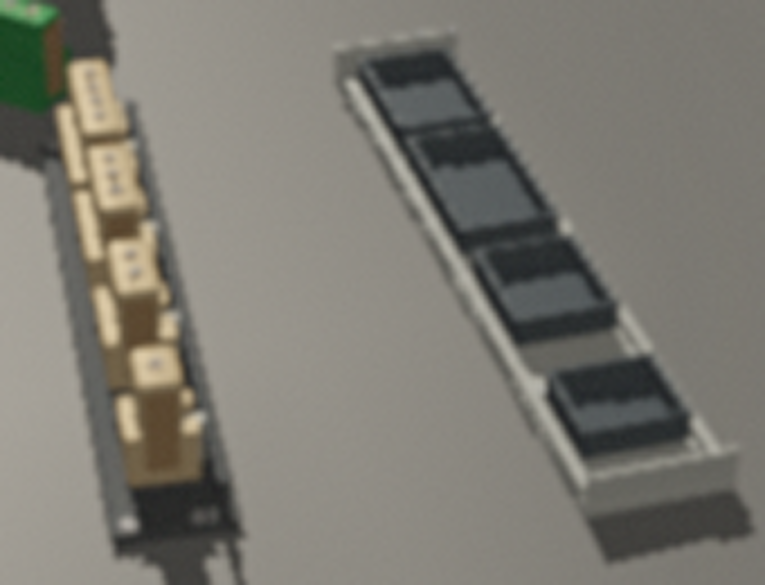

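```bash
cat > geo.py <<'E'
import pickle,numpy as np
np.set_printoptions(precision=4,suppress=True)
from scipy.spatial.transform import Rotation as R
def cam(tag,n):
    c=pickle.load(open(f"pics/{tag}_{n}.pkl","rb"))
    f=240/np.tan(np.radians(c["fov_y"]/2))
    if n=="wrist":
        T=np.eye(4);T[:3,:3]=R.from_quat(c["obs"]["tool_rot"]).as_matrix();T[:3,3]=c["obs"]["position"];E=T@c["T_tool_cam"]
    else:E=c["extrinsics"]
    return f,c["cx"],c["cy"],E
def ray(C,uv):
    f,cx,cy,E=C
    return E[:3,3],E[:3,:3]@np.array([(uv[0]-cx)/f,(uv[1]-cy)/f,1])
def on(C,uv,z):
    o,d=ray(C,uv);return o+d*(z-o[2])/d[2]
def proj(C,P):
    f,cx,cy,E=C;p=E[:3,:3].T@(np.asarray(P)-E[:3,3]);return f*p[0]/p[2]+cx,f*p[1]/p[2]+cy
def tri(a,b):
    (o1,d1),(o2,d2)=a,b
    s=np.linalg.lstsq(np.c_[d1,-d2],o2-o1,rcond=None)[0]
    p,q=o1+d1*s[0],o2+d2*s[1];return (p+q)/2,np.linalg.norm(p-q)
E
python3 - <<'E'
from geo import *
A=cam("a","scene");B=cam("a","side")
L=dict(b1=((394,47),(156,366)),b2=((457,100),(133,264)),b3=((528,162),(113,177)),b4=((604,232),(95,98)),
n1=((126,209),(618,400)),n2=((204,285),(547,281)),n4=((294,371),(482,183)),n3=((390,467),(427,93)))
for k,(a,b) in L.items():
    ua=(200+a[0]/3.15-.34,195+a[1]/3.15-.34);ub=(270+b[0]/4.5-.4,190+b[1]/4.5-.4)
    z=.054 if k[0]=='b' else .02
    print(k,*tri(ray(A,ua),ray(B,ub)),on(A,ua,z)[:2],on(B,ub,z)[:2])
E
```

```text
b1 [ 0.4571 -0.0629  0.0533] 0.0008049034284323569 [ 0.4582 -0.0623] [ 0.4566 -0.0635]
b2 [ 0.4657 -0.0005  0.0547] 0.0006077891266984283 [ 0.4654 -0.0012] [0.4657 0.0007]
b3 [0.4742 0.063  0.0536] 0.0005788508791321567 [0.4742 0.0634] [0.4743 0.0622]
b4 [0.4836 0.1271 0.0522] 0.00022854915916630127 [0.4849 0.1282] [0.483  0.1243]
n1 [ 0.6352 -0.0949  0.0147] 0.001341629316996361 [ 0.6385 -0.0902] [ 0.6314 -0.1002]
n2 [ 0.64   -0.0163  0.0157] 0.000746240855454528 [ 0.6425 -0.0129] [ 0.637  -0.0212]
n4 [0.6431 0.062  0.014 ] 0.000508013019158946 [0.6459 0.0663] [0.6395 0.0538]
n3 [0.648  0.1401 0.0139] 0.00043884447127400563 [0.6508 0.1437] [0.6443 0.131 ]
```

Triangulating gave consistent positions. Fixture row yaw is about -7.9° and the rack about -3.1°. From -y upward, the blocks run 1, 2, 3, 4 and the nests 1, 2, 4, 3. Next I turn the tool and go to a viewing pose above them.

Emit:
{"method": "move_arm", "body": {
  "commands": [
    {"hand":8.7,"travel":[0,0,0],"twist":[0,0,7.1]},
    {"hand":8.7,"travel":[0,0,0],"twist":[0,0,7.1]},
    {"hand":8.7,"travel":[0,0,0],"twist":[0,0,7.1]},
    {"hand":8.7,"travel":[0,0,0],"twist":[0,0,7.1]},
    {"hand":8.7,"travel":[0,0,0],"twist":[0,0,7.1]}
  ]
}}

```text
time: 0.57
position: [0.2116, 0.5877, 0.2361]
tool_rot: [0.467, 0.884, -0.001, -0.0]
ft_force: [-0.2, 0.4, 0.2]
grip_width: 0.0872
grip_force: 0.0
```

Emit:
{"method": "move_arm", "body": {
  "commands": [
    {"hand":8.7,"travel":[0,0,0],"twist":[0,0,7.1]},
    {"hand":8.7,"travel":[0,0,0],"twist":[0,0,7.1]},
    {"hand":8.7,"travel":[0,0,0],"twist":[0,0,7.1]},
    {"hand":8.7,"travel":[0,0,0],"twist":[0,0,7.1]},
    {"hand":8.7,"travel":[0,0,0],"twist":[0,0,7.1]}
  ]
}}

```text
time: 0.98
position: [0.2117, 0.5877, 0.2361]
tool_rot: [0.714, 0.7, -0.0, 0.0]
ft_force: [0.2, 0.4, -0.2]
grip_width: 0.0871
grip_force: 0.0
```

Emit:
{"method": "move_arm", "body": {
  "commands": [
    {"hand":8.7,"travel":[0,0,0],"twist":[0,0,7.1]},
    {"hand":8.7,"travel":[-3.15,2.58,-0.16],"twist":[0,0,0]},
    {"hand":8.7,"travel":[-3.15,2.58,-0.16],"twist":[0,0,0]},
    {"hand":8.7,"travel":[-3.15,2.58,-0.16],"twist":[0,0,0]},
    {"hand":8.7,"travel":[-3.15,2.58,-0.16],"twist":[0,0,0]}
  ]
}}

```text
time: 1.4
position: [0.2968, 0.4475, 0.2427]
tool_rot: [0.754, 0.657, -0.0, 0.0]
ft_force: [0.5, 0.3, 0.9]
grip_width: 0.0869
grip_force: 0.0
```

Emit:
{"method": "move_arm", "body": {
  "commands": [
    {"hand":8.7,"travel":[-3.15,2.58,-0.16],"twist":[0,0,0]},
    {"hand":8.7,"travel":[-3.15,2.58,-0.16],"twist":[0,0,0]},
    {"hand":8.7,"travel":[-3.15,2.58,-0.16],"twist":[0,0,0]},
    {"hand":8.7,"travel":[-3.15,2.58,-0.16],"twist":[0,0,0]},
    {"hand":8.7,"travel":[-3.15,2.58,-0.16],"twist":[0,0,0]}
  ]
}}

```text
time: 1.82
position: [0.4032, 0.2734, 0.251]
tool_rot: [0.754, 0.657, -0.0, -0.0]
ft_force: [0.1, 0.2, -1.0]
grip_width: 0.087
grip_force: 0.0
```

Emit:
{"method": "move_arm", "body": {
  "commands": [
    {"hand":8.7,"travel":[-3.15,2.58,-0.16],"twist":[0,0,0]},
    {"hand":8.7,"travel":[-3.15,2.58,-0.16],"twist":[0,0,0]},
    {"hand":8.7,"travel":[-3.15,2.58,-0.16],"twist":[0,0,0]},
    {"hand":8.7,"travel":[-3.15,2.58,-0.16],"twist":[0,0,0]},
    {"hand":8.7,"travel":[-3.15,2.58,-0.16],"twist":[0,0,0]}
  ]
}}

```text
time: 2.23
position: [0.5094, 0.0995, 0.259]
tool_rot: [0.754, 0.657, -0.0, -0.0]
ft_force: [1.0, 1.0, -0.4]
grip_width: 0.0871
grip_force: 0.0
```

Emit:
{"method": "move_arm", "body": {
  "commands": [
    {"hand":8.7,"travel":[-3.15,2.58,-0.16],"twist":[0,0,0]},
    {"hand":8.7,"travel":[-3.15,2.58,-0.16],"twist":[0,0,0]},
    {"hand":8.7,"travel":[0,0,0],"twist":[0,0,0]},
    {"hand":8.7,"travel":[0,0,0],"twist":[0,0,0]},
    {"hand":8.7,"travel":[0,0,0],"twist":[0,0,0]}
  ]
}}

```text
time: 2.65
position: [0.5505, 0.032, 0.2616]
tool_rot: [0.755, 0.656, -0.001, -0.001]
ft_force: [0.2, 0.2, 0.1]
grip_width: 0.0868
grip_force: 0.0
```

```bash
python3 look.py b wrist
python3 - <<'E'
from geo import *
c=pickle.load(open("pics/b_wrist.pkl","rb"));print(c["obs"]["time"],c["obs"]["position"],c["obs"]["tool_rot"],c["obs"]["q"])
E
```

```text
2.65 [0.5505 0.032  0.2616] [ 0.7545  0.6563 -0.0005 -0.0009] [-0.1448  0.3995  1.5879  0.0005  1.1562 -0.0059]
```

View pics/b_wrist.png

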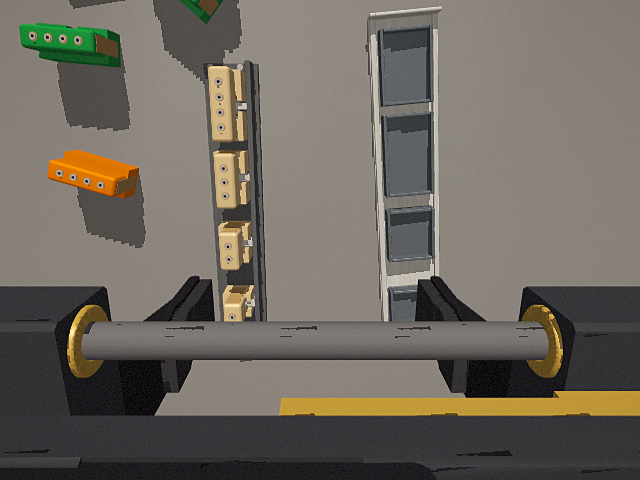

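Run:
```python
from geo import *
C=cam("b","wrist")
for k,uv,z in [("b4",(219.5,104.5),.054),("b3",(225,182),.054),("b2",(229,252.5),.054),("n3",(405,66),.014),("n4",(409,153),.014),("n2",(411,233),.014)]:print(k,on(C,uv,z))
q=R.from_quat([0.7545,0.6563,-0.0005,-0.0009]).as_matrix();print(q, np.degrees(np.arctan2(q[1,1],q[0,1])))
A=cam("a","scene")
print("bottle",on(A,(498,385),0),"bowl",on(A,(184,192),.02))
import cv2
a=cv2.imread("pics/b_wrist.png")[0:330,200:445];cv2.imwrite("pics/c3.png",cv2.resize(a,None,fx=1.8,fy=1.8,interpolation=cv2.INTER_CUBIC))
a=cv2.imread("pics/b_wrist.png");a=np.hstack([a[55:330,200:270],a[0:275,365:445]]);cv2.imwrite("pics/c3.png",cv2.resize(a,None,fx=2.18,fy=2.18,interpolation=cv2.INTER_CUBIC))
```

```text
b4 [0.4841 0.1295 0.054 ]
b3 [0.476  0.0662 0.054 ]
b2 [0.467  0.0029 0.054 ]
n3 [0.6459 0.1413 0.014 ]
n4 [0.6436 0.0646 0.014 ]
n2 [ 0.6396 -0.0137  0.014 ]
[[ 0.1385  0.9904 -0.0019]
 [ 0.9904 -0.1385  0.0007]
 [ 0.0004 -0.002  -1.    ]] -7.963379391210012
bottle [0.5084 0.3579 0.    ] bowl [ 0.6013 -0.3421  0.02  ]
```

View pics/c3.png

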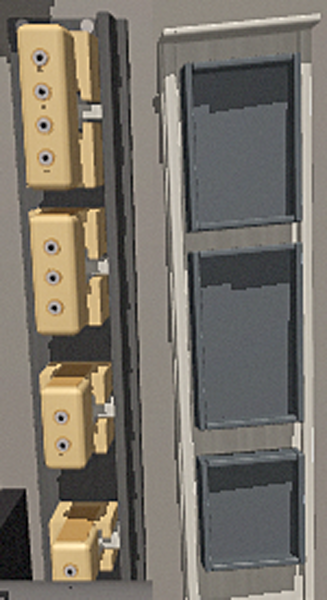

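The head positions from both methods agree within about 3 mm: b4 at (219,104), b1's head at (232,317), and nests 3, 4, 2 at (405,66), (409,153), (411,233). I start with block four.

Emit:
{"method": "move_arm", "body": {
  "commands": [
    {"hand":4.2,"travel":[1.72,-1.59,2.83],"twist":[0,0,0]},
    {"hand":4.2,"travel":[1.72,-1.59,2.83],"twist":[0,0,0]},
    {"hand":4.2,"travel":[1.72,-1.59,2.83],"twist":[0,0,0]},
    {"hand":4.2,"travel":[1.72,-1.59,2.83],"twist":[0,0,0]},
    {"hand":4.2,"travel":[1.72,-1.59,2.83],"twist":[0,0,0]}
  ]
}}

```text
time: 3.12
position: [0.4824, 0.1303, 0.12]
tool_rot: [0.753, 0.657, 0.0, 0.0]
ft_force: [-0.0, 0.5, -1.1]
grip_width: 0.0614
grip_force: 0.0
```

Emit:
{"method": "move_arm", "body": {
  "commands": [
    {"hand":4.2,"travel":[0,0,0],"twist":[0,0,0]},
    {"hand":4.2,"travel":[0,0,0],"twist":[0,0,0]},
    {"hand":4.2,"travel":[0,0,0],"twist":[0,0,0]}
  ]
}}

```text
time: 3.37
position: [0.4852, 0.1289, 0.1214]
tool_rot: [0.754, 0.657, 0.001, 0.001]
ft_force: [0.9, -0.1, 0.3]
grip_width: 0.045
grip_force: 0.0
```

```bash
cat > plan.py <<'E'
# plan.py x y z yaw_of_tool_y_deg : shift (cm, present tool axes) and turn to target
import sys;from geo import *;from rig import robot
o=robot.get_obs();M=R.from_quat(o["tool_rot"]).as_matrix()
t=np.array([float(a) for a in sys.argv[1:4]]);yaw=np.degrees(np.arctan2(M[1,1],M[0,1]))
print("t",o["time"],"pos",o["position"],"yaw",yaw,"shift cm",100*M.T@(t-o["position"]),"twist z",yaw-float(sys.argv[4]))
print("tilt",M[:,2],"w",o["grip_width"],"f",o["ft_force"])
E
python3 plan.py .4839 .1283 .047 -7.75; python3 look.py d wrist side
```

```text
t 3.3667 pos [0.4852 0.1289 0.1214] yaw -7.789290228653836 shift cm [-0.0766 -0.1334  7.4437] twist z -0.03929022865383569
tilt [ 0.0022 -0.0001 -1.    ] w 0.04502108527477715 f [ 0.8606 -0.0798  0.2734]
```

View pics/d_wrist.png

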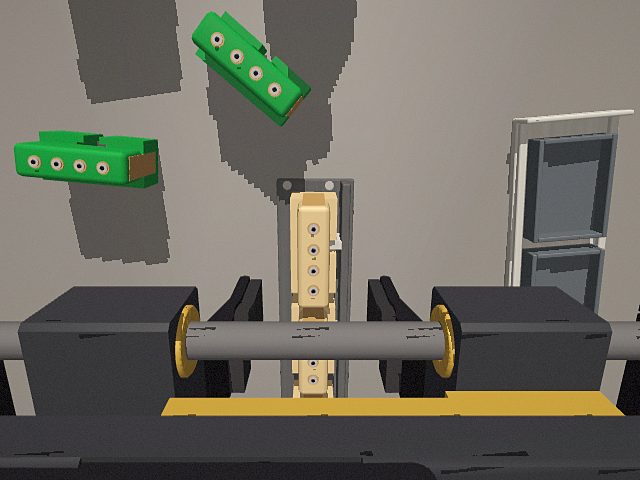

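Block four's heads sit at (313,229) to (313,291), centred between the fingers, and nest 3 is at about (570,187).

```bash
python3 - <<'E'
from geo import *
C=cam("d","wrist");print(on(C,(313.3,260.3),.054),on(C,(314,230),.054),on(C,(313,291),.054),"b3",on(C,(313.5,363+8),.054),"n3",on(C,(569,187),.014))
E
python3 plan.py .4839 .1285 .047 -7.75
```

```text
[0.4839 0.1299 0.054 ] [0.4866 0.1469 0.054 ] [0.4813 0.1118 0.054 ] b3 [0.4746 0.0608 0.054 ] n3 [0.6461 0.1422 0.014 ]
t 3.4667 pos [0.4864 0.128  0.1222] yaw -7.901360010461583 shift cm [ 0.008  -0.2842  7.515 ] twist z -0.1513600104615831
tilt [ 0.0045  0.     -1.    ] w 0.04308516271895391 f [ 0.5546 -0.5659  0.5576]
```

Emit:
{"method": "move_arm", "body": {
  "commands": [
    {"hand":4.0,"travel":[0.05,-0.15,2.6],"twist":[0,0,0]},
    {"hand":4.0,"travel":[0,0,2.2],"twist":[0,0,0]},
    {"hand":4.0,"travel":[0,0,1.6],"twist":[0,0,0]},
    {"hand":4.0,"travel":[0,0,1.0],"twist":[0,0,0]},
    {"hand":4.0,"travel":[0,0,0],"twist":[0,0,0]}
  ]
}}

```text
time: 3.88
position: [0.4833, 0.1282, 0.0459]
tool_rot: [0.755, 0.656, -0.0, -0.0]
ft_force: [-0.5, 0.5, -0.2]
grip_width: 0.0404
grip_force: 0.0
```

Emit:
{"method": "move_arm", "body": {
  "commands": [
    {"hand":4.0,"travel":[0,0,0],"twist":[0,0,0]},
    {"hand":4.0,"travel":[0,0,0],"twist":[0,0,0]},
    {"hand":1.2,"travel":[0,0,0],"twist":[0,0,0]},
    {"hand":1.2,"travel":[0,0,0],"twist":[0,0,0]},
    {"hand":1.2,"travel":[0,0,0],"twist":[0,0,0]}
  ],
  "force": 15
}}

```text
time: 4.3
position: [0.4835, 0.1288, 0.0474]
tool_rot: [0.754, 0.657, 0.001, 0.0]
ft_force: [-0.3, -0.1, -1.1]
grip_width: 0.0272
grip_force: 0.0
```

Emit:
{"method": "move_arm", "body": {
  "commands": [
    {"hand":1.2,"travel":[0,0,0],"twist":[0,0,0]},
    {"hand":1.2,"travel":[0,0,0],"twist":[0,0,0]},
    {"hand":1.2,"travel":[0,0,0],"twist":[0,0,0]},
    {"hand":1.2,"travel":[0,0,0],"twist":[0,0,0]}
  ]
}}

```text
time: 4.63
position: [0.4832, 0.1288, 0.047]
tool_rot: [0.754, 0.657, 0.0, 0.0]
ft_force: [0.8, -0.7, 4.5]
grip_width: 0.0178
grip_force: 15.0
```

```bash
python3 plan.py .4839 .1285 .047 -7.75
```

```text
t 4.6333 pos [0.4832 0.1288 0.047 ] yaw -7.912771766521931 shift cm [-0.0234  0.0709 -0.0032] twist z -0.1627717665219306
tilt [ 0.0007  0.     -1.    ] w 0.01777723081801557 f [ 0.81   -0.7094  4.5448]
```

Emit:
{"method": "move_arm", "body": {
  "commands": [
    {"hand":1.2,"travel":[0,0,0],"twist":[0,0,0]},
    {"hand":1.2,"travel":[0,0,-0.7],"twist":[0,0,0]},
    {"hand":1.2,"travel":[0,0,-1.0],"twist":[0,0,0]},
    {"hand":1.2,"travel":[0,0,-1.0],"twist":[0,0,0]},
    {"hand":1.2,"travel":[0,0,-1.3],"twist":[0,0,0]}
  ],
  "force": 25
}}

```text
time: 5.05
position: [0.4823, 0.1288, 0.0873]
tool_rot: [0.754, 0.657, -0.001, -0.0]
ft_force: [1.0, -0.1, 0.4]
grip_width: 0.018
grip_force: 25.0
```

Emit:
{"method": "move_arm", "body": {
  "commands": [
    {"hand":1.2,"travel":[0,0,-1.6],"twist":[0,0,0]},
    {"hand":1.2,"travel":[0,0,-1.6],"twist":[0,0,0]},
    {"hand":1.2,"travel":[0,0,-0.8],"twist":[0,0,0]},
    {"hand":1.2,"travel":[0,0,0],"twist":[0,0,0]},
    {"hand":1.2,"travel":[0,0,0],"twist":[0,0,0]}
  ]
}}

```text
time: 5.47
position: [0.483, 0.1288, 0.1273]
tool_rot: [0.754, 0.657, 0.0, 0.0]
ft_force: [0.9, -0.5, 0.2]
grip_width: 0.0179
grip_force: 25.0
```

```bash
python3 plan.py .6434 .0637 .127 -2.9; python3 look.py e side scene; python3 -c "
import cv2
a=cv2.imread('pics/e_side.png')[140:320,220:440];cv2.imwrite('pics/c4.png',cv2.resize(a,None,fx=3,fy=3))"
```

```text
t 5.4667 pos [0.483  0.1288 0.1273] yaw -7.906795645071003 shift cm [-4.2446 16.7808  0.0443] twist z -5.006795645071003
tilt [ 0.0012  0.     -1.    ] w 0.017881515635831423 f [ 0.8726 -0.4814  0.2087]
```

View pics/c4.png

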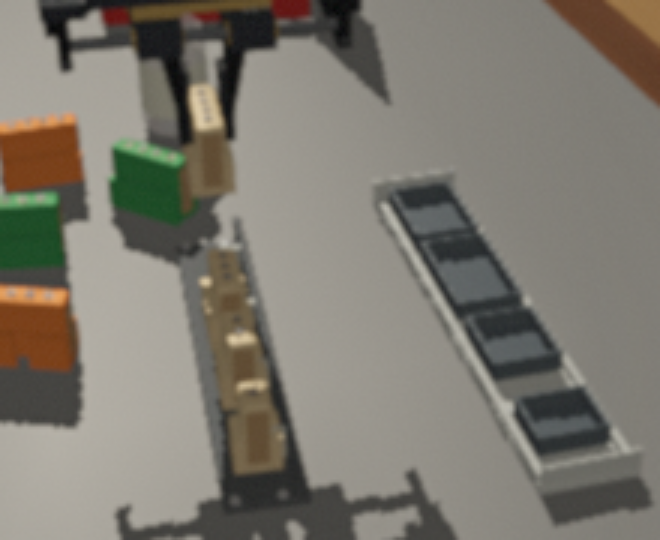

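Block four is lifted clear and upright, at crop (208,135). Now over to nest 4.

Emit:
{"method": "move_arm", "body": {
  "commands": [
    {"hand":1.2,"travel":[-0.85,3.36,0],"twist":[0,0,0]},
    {"hand":1.2,"travel":[-0.85,3.36,0],"twist":[0,0,0]},
    {"hand":1.2,"travel":[-0.85,3.36,0],"twist":[0,0,0]},
    {"hand":1.2,"travel":[-0.85,3.36,0],"twist":[0,0,0]},
    {"hand":1.2,"travel":[-0.85,3.36,0],"twist":[0,0,0]}
  ]
}}

```text
time: 5.98
position: [0.644, 0.0629, 0.1251]
tool_rot: [0.754, 0.657, -0.001, -0.001]
ft_force: [0.1, 0.4, -0.2]
grip_width: 0.0178
grip_force: 25.0
```

Emit:
{"method": "move_arm", "body": {
  "commands": [
    {"hand":1.2,"travel":[0,0,0],"twist":[0,0,-5.1]},
    {"hand":1.2,"travel":[0,0,2.5],"twist":[0,0,0]},
    {"hand":1.2,"travel":[0,0,2.5],"twist":[0,0,0]},
    {"hand":1.2,"travel":[0,0,0.8],"twist":[0,0,0]},
    {"hand":1.2,"travel":[0,0,0],"twist":[0,0,0]}
  ]
}}

```text
time: 6.4
position: [0.6405, 0.0637, 0.0647]
tool_rot: [0.724, 0.689, -0.003, -0.003]
ft_force: [-1.1, 0.1, -0.6]
grip_width: 0.0177
grip_force: 25.0
```

Emit:
{"method": "move_arm", "body": {
  "commands": [
    {"hand":1.2,"travel":[0,0,0],"twist":[0,0,0]},
    {"hand":1.2,"travel":[0,0,0],"twist":[0,0,0]}
  ]
}}

```text
time: 6.57
position: [0.6442, 0.0637, 0.0694]
tool_rot: [0.724, 0.69, 0.001, 0.001]
ft_force: [0.1, 1.1, -0.4]
grip_width: 0.0176
grip_force: 25.0
```

```bash
python3 plan.py .6431 .0636 .045 -2.7; python3 look.py f side scene; python3 -c "
import cv2,numpy as np
a=cv2.imread('pics/f_side.png')[170:290,330:450];b=cv2.imread('pics/f_scene.png')[240:380,200:360];b=cv2.copyMakeBorder(a,0,20,0,0,0) if 0 else b
f=lambda i:cv2.resize(i,(400,500*0+int(400*i.shape[0]/i.shape[1])),interpolation=cv2.INTER_CUBIC)
a,b=f(a),f(b);h=max(len(a),len(b));p=lambda i:cv2.copyMakeBorder(i,0,h-len(i),0,0,0)
cv2.imwrite('pics/c5.png',np.hstack([p(a),p(b)]))"
```

```text
t 6.5667 pos [0.6442 0.0637 0.0694] yaw -2.8014674423960404 shift cm [-0.0125 -0.1149  2.4406] twist z -0.10146744239604022
tilt [ 0.0015 -0.0001 -1.    ] w 0.0176296235445652 f [ 0.0508  1.1095 -0.3956]
```

View pics/c5.png

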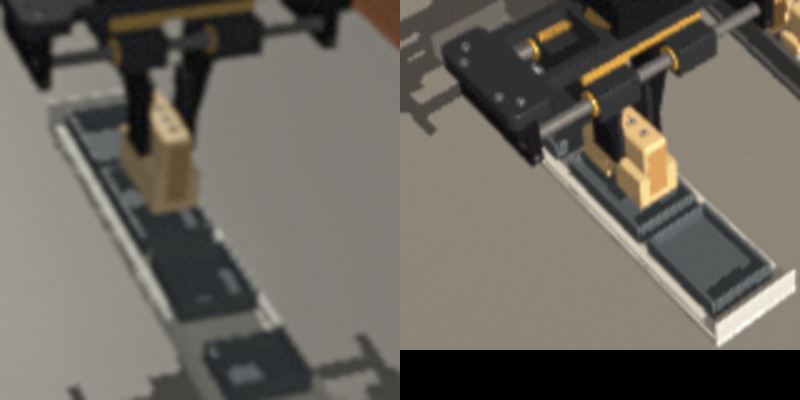

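Block four is upright and directly over nest 4. Lowering it.

Emit:
{"method": "move_arm", "body": {
  "commands": [
    {"hand":1.2,"travel":[0,0,0.8],"twist":[0,0,0]},
    {"hand":1.2,"travel":[0,0,0.8],"twist":[0,0,0]},
    {"hand":1.2,"travel":[0,0,0.6],"twist":[0,0,0]},
    {"hand":1.2,"travel":[0,0,0],"twist":[0,0,0]},
    {"hand":1.2,"travel":[0,0,0],"twist":[0,0,0]}
  ]
}}

```text
time: 7.08
position: [0.6443, 0.0636, 0.0485]
tool_rot: [0.724, 0.69, 0.001, 0.001]
ft_force: [-2.2, 0.4, 11.4]
grip_width: 0.0176
grip_force: 25.0
```

Emit:
{"method": "move_arm", "body": {
  "commands": [
    {"hand":1.2,"travel":[0,0,0.15],"twist":[0,0,0]},
    {"hand":1.2,"travel":[0,0,0],"twist":[0,0,0]},
    {"hand":1.2,"travel":[0,0,0],"twist":[0,0,0]}
  ]
}}

```text
time: 7.33
position: [0.6443, 0.0635, 0.0485]
tool_rot: [0.724, 0.69, 0.001, 0.001]
ft_force: [-4.4, 0.5, 17.8]
grip_width: 0.018
grip_force: 25.2
```

Contact at TCP z = 0.0485 with 18 N upward, which fits the block standing on the nest floor. Release and rise.

Emit:
{"method": "move_arm", "body": {
  "commands": [
    {"hand":1.2,"travel":[0,0,-0.25],"twist":[0,0,0]},
    {"hand":1.2,"travel":[0,0,0],"twist":[0,0,0]},
    {"hand":3.6,"travel":[0,0,0],"twist":[0,0,0]},
    {"hand":3.6,"travel":[0,0,0],"twist":[0,0,0]},
    {"hand":3.6,"travel":[0,0,0],"twist":[0,0,0]}
  ]
}}

```text
time: 7.75
position: [0.6456, 0.0634, 0.0484]
tool_rot: [0.724, 0.689, 0.002, 0.002]
ft_force: [0.8, 0.3, 4.4]
grip_width: 0.0309
grip_force: 2.4
```

Emit:
{"method": "move_arm", "body": {
  "commands": [
    {"hand":3.6,"travel":[0,0,0],"twist":[0,0,0]},
    {"hand":4.0,"travel":[0,0,-1.5],"twist":[0,0,0]},
    {"hand":4.0,"travel":[0,0,-3],"twist":[0,0,0]},
    {"hand":4.0,"travel":[0,0,-3],"twist":[0,0,0]},
    {"hand":4.0,"travel":[0,0,0],"twist":[0,0,0]}
  ]
}}

```text
time: 8.17
position: [0.6468, 0.0635, 0.1274]
tool_rot: [0.724, 0.69, 0.003, 0.003]
ft_force: [0.2, 0.5, 1.1]
grip_width: 0.0394
grip_force: 0.0
```

Emit:
{"method": "move_arm", "body": {
  "commands": [
    {"hand":4.0,"travel":[0,0,0],"twist":[0,0,5.1]},
    {"hand":4.0,"travel":[0,0,0],"twist":[0,0,0]},
    {"hand":4.0,"travel":[0,0,0],"twist":[0,0,0]}
  ]
}}

```text
time: 8.42
position: [0.6426, 0.0636, 0.1215]
tool_rot: [0.754, 0.657, -0.001, -0.001]
ft_force: [-1.0, 0.6, -1.0]
grip_width: 0.0398
grip_force: 0.0
```

```bash
python3 plan.py .4746 .0652 .120 -7.9
```

```text
t 8.4167 pos [0.6426 0.0636 0.1215] yaw -7.797595361762083 shift cm [ -2.1223 -16.6707   0.1921] twist z 0.10240463823791757
tilt [-0.0022  0.0001 -1.    ] w 0.03979358290822394 f [-1.0071  0.5609 -1.0159]
```

Emit:
{"method": "move_arm", "body": {
  "commands": [
    {"hand":4.0,"travel":[-0.42,-3.33,0],"twist":[0,0,0]},
    {"hand":4.0,"travel":[-0.42,-3.33,0],"twist":[0,0,0]},
    {"hand":4.0,"travel":[-0.42,-3.33,0],"twist":[0,0,0]},
    {"hand":4.0,"travel":[-0.42,-3.33,0],"twist":[0,0,0]},
    {"hand":4.0,"travel":[-0.42,-3.33,0],"twist":[0,0,0]}
  ]
}}

```text
time: 8.83
position: [0.4734, 0.0658, 0.1218]
tool_rot: [0.754, 0.657, -0.001, -0.001]
ft_force: [-0.2, -0.0, -0.2]
grip_width: 0.0397
grip_force: 0.0
```

Emit:
{"method": "move_arm", "body": {
  "commands": [
    {"hand":4.0,"travel":[0,0,0],"twist":[0,0,0]},
    {"hand":4.0,"travel":[0,0,0],"twist":[0,0,0]},
    {"hand":4.0,"travel":[0,0,0],"twist":[0,0,0]},
    {"hand":4.0,"travel":[0,0,0],"twist":[0,0,0]}
  ]
}}

```text
time: 9.17
position: [0.4777, 0.0654, 0.1226]
tool_rot: [0.754, 0.657, 0.001, 0.001]
ft_force: [0.5, 0.3, -0.8]
grip_width: 0.0401
grip_force: 0.0
```

```bash
python3 plan.py .4747 .0654 .047 -7.9; python3 look.py g wrist side
```

```text
t 9.1667 pos [0.4777 0.0654 0.1226] yaw -7.880441965939191 shift cm [-0.0445 -0.3144  7.5573] twist z 0.01955803406080925
tilt [ 0.0023 -0.0002 -1.    ] w 0.04013824290451717 f [ 0.509   0.2904 -0.7556]
```

View pics/g_wrist.png

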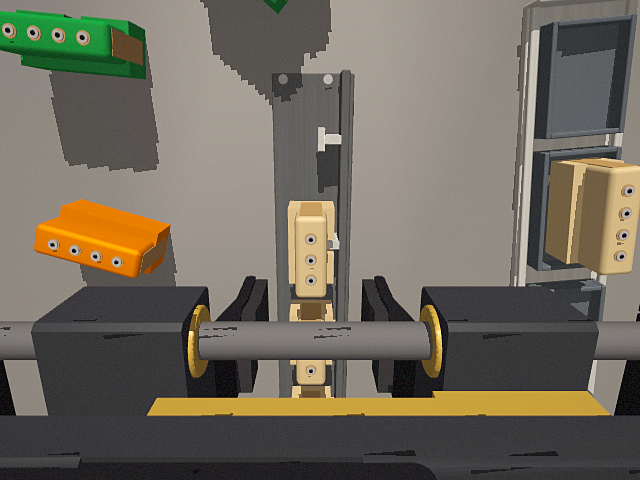

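Block four stands in nest 4 (heads at about (625,225)), and block three's heads are centred at (311,260), so I descend for block three.

Emit:
{"method": "move_arm", "body": {
  "commands": [
    {"hand":4.0,"travel":[0,-0.25,2.6],"twist":[0,0,0]},
    {"hand":4.0,"travel":[0,0,2.2],"twist":[0,0,0]},
    {"hand":4.0,"travel":[0,0,1.6],"twist":[0,0,0]},
    {"hand":3.4,"travel":[0,0,1.0],"twist":[0,0,0]},
    {"hand":3.0,"travel":[0,0,0],"twist":[0,0,0]}
  ]
}}

```text
time: 9.68
position: [0.4729, 0.066, 0.0468]
tool_rot: [0.754, 0.657, -0.001, -0.001]
ft_force: [-0.1, 0.7, 0.4]
grip_width: 0.0339
grip_force: 0.0
```

Emit:
{"method": "move_arm", "body": {
  "commands": [
    {"hand":2.6,"travel":[0,0,0],"twist":[0,0,0]},
    {"hand":1.2,"travel":[0,0,0],"twist":[0,0,0]},
    {"hand":1.2,"travel":[0,0,0],"twist":[0,0,0]},
    {"hand":1.2,"travel":[0,0,0],"twist":[0,0,0]},
    {"hand":1.2,"travel":[0,0,0],"twist":[0,0,0]}
  ],
  "force": 15
}}

```text
time: 10.1
position: [0.4739, 0.066, 0.0494]
tool_rot: [0.754, 0.657, 0.001, 0.001]
ft_force: [-0.3, 0.2, 2.7]
grip_width: 0.0178
grip_force: 15.0
```

Emit:
{"method": "move_arm", "body": {
  "commands": [
    {"hand":1.2,"travel":[0,0,0],"twist":[0,0,0]},
    {"hand":1.2,"travel":[0,0,0],"twist":[0,0,0]},
    {"hand":1.2,"travel":[0,0,0],"twist":[0,0,0]}
  ],
  "force": 25
}}

```text
time: 10.35
position: [0.4739, 0.066, 0.0494]
tool_rot: [0.754, 0.657, 0.001, 0.001]
ft_force: [1.0, -0.1, 6.1]
grip_width: 0.0181
grip_force: 25.0
```

Emit:
{"method": "move_arm", "body": {
  "commands": [
    {"hand":1.2,"travel":[0,0,-0.7],"twist":[0,0,0]},
    {"hand":1.2,"travel":[0,0,-1.0],"twist":[0,0,0]},
    {"hand":1.2,"travel":[0,0,-1.0],"twist":[0,0,0]},
    {"hand":1.2,"travel":[0,0,-1.5],"twist":[0,0,0]},
    {"hand":1.2,"travel":[0,0,-2.0],"twist":[0,0,0]}
  ]
}}

```text
time: 10.77
position: [0.4717, 0.0662, 0.1112]
tool_rot: [0.754, 0.657, -0.001, -0.001]
ft_force: [0.0, 0.7, -0.4]
grip_width: 0.0177
grip_force: 25.0
```

Emit:
{"method": "move_arm", "body": {
  "commands": [
    {"hand":1.2,"travel":[0,0,-2.0],"twist":[0,0,0]},
    {"hand":1.2,"travel":[0,0,-0.8],"twist":[0,0,0]},
    {"hand":1.2,"travel":[0,0,0],"twist":[0,0,-5.0]},
    {"hand":1.2,"travel":[0,0,0],"twist":[0,0,0]},
    {"hand":1.2,"travel":[0,0,0],"twist":[0,0,0]}
  ]
}}

```text
time: 11.18
position: [0.4727, 0.0661, 0.1388]
tool_rot: [0.725, 0.688, -0.0, -0.0]
ft_force: [0.1, 0.7, 0.3]
grip_width: 0.0176
grip_force: 25.0
```

```bash
python3 plan.py .647 .1417 .127 -2.8
```

```text
t 11.1833 pos [0.4727 0.0661 0.1388] yaw -3.0205771534430186 shift cm [ 8.4672 17.013   1.17  ] twist z -0.22057715344301876
tilt [-0.0006  0.     -1.    ] w 0.017620173410508474 f [0.1309 0.696  0.33  ]
```

Emit:
{"method": "move_arm", "body": {
  "commands": [
    {"hand":1.2,"travel":[1.69,3.4,0],"twist":[0,0,0]},
    {"hand":1.2,"travel":[1.69,3.4,0],"twist":[0,0,0]},
    {"hand":1.2,"travel":[1.69,3.4,0],"twist":[0,0,0]},
    {"hand":1.2,"travel":[1.69,3.4,0],"twist":[0,0,0]},
    {"hand":1.2,"travel":[1.69,3.4,0],"twist":[0,0,0]}
  ]
}}

```text
time: 11.6
position: [0.6479, 0.1426, 0.1377]
tool_rot: [0.726, 0.688, -0.001, -0.001]
ft_force: [0.2, -0.9, -0.1]
grip_width: 0.0176
grip_force: 25.0
```

Emit:
{"method": "move_arm", "body": {
  "commands": [
    {"hand":1.2,"travel":[0,0,0],"twist":[0,0,0]},
    {"hand":1.2,"travel":[0,0,2.5],"twist":[0,0,0]},
    {"hand":1.2,"travel":[0,0,2.5],"twist":[0,0,0]},
    {"hand":1.2,"travel":[0,0,1.7],"twist":[0,0,0]},
    {"hand":1.2,"travel":[0,0,0],"twist":[0,0,0]}
  ]
}}

```text
time: 12.02
position: [0.643, 0.1415, 0.0664]
tool_rot: [0.725, 0.688, -0.004, -0.004]
ft_force: [0.2, -0.0, 0.1]
grip_width: 0.0178
grip_force: 25.0
```

Emit:
{"method": "move_arm", "body": {
  "commands": [
    {"hand":1.2,"travel":[0,0,0],"twist":[0,0,0]},
    {"hand":1.2,"travel":[0,0,0],"twist":[0,0,0]},
    {"hand":1.2,"travel":[0,0,0],"twist":[0,0,0]}
  ]
}}

```text
time: 12.27
position: [0.6483, 0.1418, 0.073]
tool_rot: [0.725, 0.689, 0.001, 0.001]
ft_force: [-0.7, 0.5, -0.0]
grip_width: 0.018
grip_force: 25.0
```

```bash
python3 plan.py .647 .1417 .048 -2.8; python3 look.py h side scene
cat > duo.py <<'E'
import cv2,numpy as np,sys
t=sys.argv[1]
a=cv2.imread(f'pics/{t}_side.png')[170:310,330:450];b=cv2.imread(f'pics/{t}_scene.png')[220:380,200:360]
f=lambda i:cv2.resize(i,(400,500),interpolation=cv2.INTER_CUBIC) 
a=cv2.resize(a,(480,560),interpolation=cv2.INTER_CUBIC)[:480,:320*10];b=cv2.resize(b,(480,480),interpolation=cv2.INTER_CUBIC)
cv2.imwrite(f'pics/{t}_duo.png',np.hstack([a[:, :320] if 0 else cv2.resize(a,(320,480)),b]))
E
python3 duo.py h
```

```text
t 12.2667 pos [0.6483 0.1418 0.073 ] yaw -2.9424764363374933 shift cm [-0.0155 -0.1364  2.5034] twist z -0.14247643633749352
tilt [ 0.0026  0.0001 -1.    ] w 0.01798046803901377 f [-0.6782  0.4583 -0.0301]
```

View pics/h_duo.png

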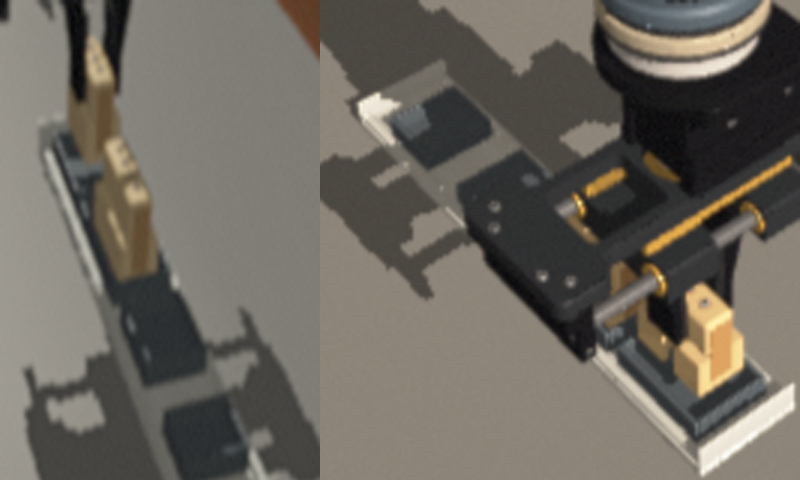

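Block three is upright over nest 3, and block four stands squarely in nest 4. Lowering.

Emit:
{"method": "move_arm", "body": {
  "commands": [
    {"hand":1.2,"travel":[0,-0.1,0.8],"twist":[0,0,0]},
    {"hand":1.2,"travel":[0,0,0.8],"twist":[0,0,0]},
    {"hand":1.2,"travel":[0,0,0.5],"twist":[0,0,0]},
    {"hand":1.2,"travel":[0,0,0],"twist":[0,0,0]},
    {"hand":1.2,"travel":[0,0,0],"twist":[0,0,0]}
  ]
}}

```text
time: 12.78
position: [0.6465, 0.1419, 0.0521]
tool_rot: [0.725, 0.689, 0.0, 0.0]
ft_force: [-2.0, -0.5, 11.0]
grip_width: 0.0178
grip_force: 25.0
```

Emit:
{"method": "move_arm", "body": {
  "commands": [
    {"hand":1.2,"travel":[0,0,0.1],"twist":[0,0,0]},
    {"hand":1.2,"travel":[0,0,0],"twist":[0,0,0]},
    {"hand":1.2,"travel":[0,0,0],"twist":[0,0,0]}
  ]
}}

```text
time: 13.03
position: [0.6465, 0.1419, 0.0521]
tool_rot: [0.725, 0.689, 0.0, 0.0]
ft_force: [-3.0, -0.8, 16.2]
grip_width: 0.0178
grip_force: 25.0
```

Emit:
{"method": "move_arm", "body": {
  "commands": [
    {"hand":1.2,"travel":[0,0,-0.2],"twist":[0,0,0]},
    {"hand":1.2,"travel":[0,0,0],"twist":[0,0,0]},
    {"hand":3.6,"travel":[0,0,0],"twist":[0,0,0]},
    {"hand":3.6,"travel":[0,0,0],"twist":[0,0,0]},
    {"hand":3.6,"travel":[0,0,0],"twist":[0,0,0]}
  ]
}}

```text
time: 13.45
position: [0.6458, 0.1418, 0.0508]
tool_rot: [0.725, 0.689, -0.001, -0.0]
ft_force: [0.2, 0.1, -0.5]
grip_width: 0.0302
grip_force: 0.0
```

Emit:
{"method": "move_arm", "body": {
  "commands": [
    {"hand":3.6,"travel":[0,0,0],"twist":[0,0,0]},
    {"hand":4.0,"travel":[0,0,-1.5],"twist":[0,0,0]},
    {"hand":4.0,"travel":[0,0,-3],"twist":[0,0,0]},
    {"hand":4.0,"travel":[0,0,-2.7],"twist":[0,0,0]},
    {"hand":4.0,"travel":[0,0,0],"twist":[0,0,5.0]}
  ]
}}

```text
time: 13.87
position: [0.65, 0.1422, 0.1289]
tool_rot: [0.755, 0.656, 0.004, 0.003]
ft_force: [1.4, 0.8, 1.9]
grip_width: 0.0397
grip_force: 0.0
```

Emit:
{"method": "move_arm", "body": {
  "commands": [
    {"hand":4.0,"travel":[0,0,0],"twist":[0,0,0]},
    {"hand":4.0,"travel":[0,0,0],"twist":[0,0,0]},
    {"hand":4.0,"travel":[0,0,0],"twist":[0,0,0]}
  ]
}}

```text
time: 14.12
position: [0.6452, 0.1417, 0.1223]
tool_rot: [0.754, 0.657, -0.001, -0.001]
ft_force: [-1.0, -0.1, 0.2]
grip_width: 0.0402
grip_force: 0.0
```

```bash
python3 plan.py .4655 .0022 .122 -7.9
```

```text
t 14.1167 pos [0.6452 0.1417 0.1223] yaw -7.818469987107868 shift cm [-16.2697 -15.9046   0.0851] twist z 0.08153001289213258
tilt [-0.0029 -0.0002 -1.    ] w 0.04017087809197188 f [-1.0302 -0.1148  0.1607]
```

Emit:
{"method": "move_arm", "body": {
  "commands": [
    {"hand":4.0,"travel":[-2.71,-2.65,0],"twist":[0,0,0]},
    {"hand":4.0,"travel":[-2.71,-2.65,0],"twist":[0,0,0]},
    {"hand":4.0,"travel":[-2.71,-2.65,0],"twist":[0,0,0]},
    {"hand":4.0,"travel":[-2.71,-2.65,0],"twist":[0,0,0]},
    {"hand":4.0,"travel":[-2.71,-2.65,0],"twist":[0,0,0]}
  ]
}}

```text
time: 14.53
position: [0.494, 0.0254, 0.1226]
tool_rot: [0.754, 0.657, -0.001, -0.001]
ft_force: [-0.0, -1.1, 0.3]
grip_width: 0.0398
grip_force: 0.0
```

Emit:
{"method": "move_arm", "body": {
  "commands": [
    {"hand":4.0,"travel":[-2.71,-2.65,0],"twist":[0,0,0]},
    {"hand":4.0,"travel":[0,0,0],"twist":[0,0,0]},
    {"hand":4.0,"travel":[0,0,0],"twist":[0,0,0]},
    {"hand":4.0,"travel":[0,0,0],"twist":[0,0,0]},
    {"hand":4.0,"travel":[0,0,0],"twist":[0,0,0]}
  ]
}}

```text
time: 14.95
position: [0.4679, 0.0029, 0.1235]
tool_rot: [0.754, 0.657, 0.0, 0.001]
ft_force: [0.5, -0.5, 0.9]
grip_width: 0.0404
grip_force: 0.0
```

```bash
python3 plan.py .4655 .0022 .0475 -7.9; python3 look.py i wrist
```

```text
t 14.95 pos [0.4679 0.0029 0.1235] yaw -7.855475132771881 shift cm [-0.1006 -0.2434  7.5952] twist z 0.04452486722811955
tilt [ 0.0014 -0.0002 -1.    ] w 0.040357207177736644 f [ 0.46   -0.5032  0.8943]
```

View pics/i_wrist.png

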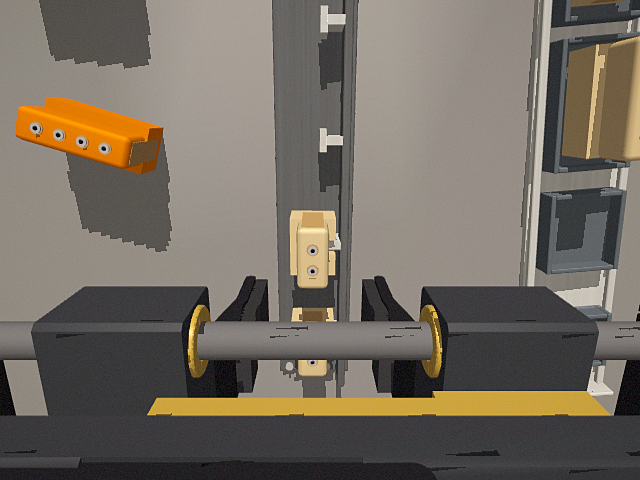

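Block two's heads are centred at (312,261) and nest 2's rim at about (581,231). I grip block two.

Emit:
{"method": "move_arm", "body": {
  "commands": [
    {"hand":4.0,"travel":[0,-0.2,2.6],"twist":[0,0,0]},
    {"hand":4.0,"travel":[0,0,2.2],"twist":[0,0,0]},
    {"hand":4.0,"travel":[0,0,1.6],"twist":[0,0,0]},
    {"hand":3.4,"travel":[0,0,1.1],"twist":[0,0,0]},
    {"hand":3.0,"travel":[0,0,0],"twist":[0,0,0]}
  ]
}}

```text
time: 15.42
position: [0.4643, 0.0038, 0.0465]
tool_rot: [0.754, 0.657, -0.001, -0.001]
ft_force: [0.8, 0.0, 0.1]
grip_width: 0.0339
grip_force: 0.0
```

Emit:
{"method": "move_arm", "body": {
  "commands": [
    {"hand":2.6,"travel":[0,0,0],"twist":[0,0,0]},
    {"hand":1.2,"travel":[0,0,0],"twist":[0,0,0]},
    {"hand":1.2,"travel":[0,0,0],"twist":[0,0,0]},
    {"hand":1.2,"travel":[0,0,0],"twist":[0,0,0]},
    {"hand":1.2,"travel":[0,0,0],"twist":[0,0,0]}
  ],
  "force": 15
}}

```text
time: 15.83
position: [0.4649, 0.0029, 0.0493]
tool_rot: [0.754, 0.657, 0.0, 0.001]
ft_force: [-0.0, -0.6, 0.3]
grip_width: 0.0179
grip_force: 15.0
```

Emit:
{"method": "move_arm", "body": {
  "commands": [
    {"hand":1.2,"travel":[0,0,0],"twist":[0,0,0]},
    {"hand":1.2,"travel":[0,0,0],"twist":[0,0,0]},
    {"hand":1.2,"travel":[0,0,0],"twist":[0,0,0]}
  ],
  "force": 25
}}

```text
time: 16.08
position: [0.465, 0.0029, 0.0493]
tool_rot: [0.754, 0.657, 0.0, 0.001]
ft_force: [1.1, 0.7, 5.7]
grip_width: 0.0179
grip_force: 25.0
```

Run:
```python
from geo import *
C=cam("i","wrist");a=on(C,(312,261),.054);b=on(C,(580.5,231),.016);print(a,b,b-a)
```

```text
[0.4658 0.0028 0.054 ] [ 0.6369 -0.0137  0.016 ] [ 0.1712 -0.0165 -0.038 ]
```

Emit:
{"method": "move_arm", "body": {
  "commands": [
    {"hand":1.2,"travel":[0,0,-0.7],"twist":[0,0,0]},
    {"hand":1.2,"travel":[0,0,-1.0],"twist":[0,0,0]},
    {"hand":1.2,"travel":[0,0,-1.0],"twist":[0,0,0]},
    {"hand":1.2,"travel":[0,0,-1.5],"twist":[0,0,0]},
    {"hand":1.2,"travel":[0,0,-2.0],"twist":[0,0,0]}
  ]
}}

```text
time: 16.5
position: [0.4632, 0.0031, 0.1106]
tool_rot: [0.754, 0.657, -0.001, -0.001]
ft_force: [0.1, 0.1, -0.5]
grip_width: 0.0177
grip_force: 25.0
```

Emit:
{"method": "move_arm", "body": {
  "commands": [
    {"hand":1.2,"travel":[0,0,-1.8],"twist":[0,0,0]},
    {"hand":1.2,"travel":[0,0,0],"twist":[0,0,-5.0]},
    {"hand":1.2,"travel":[0,0,0],"twist":[0,0,0]},
    {"hand":1.2,"travel":[0,0,0],"twist":[0,0,0]},
    {"hand":1.2,"travel":[0,0,0],"twist":[0,0,0]}
  ]
}}

```text
time: 16.92
position: [0.4638, 0.003, 0.1283]
tool_rot: [0.725, 0.688, -0.0, -0.001]
ft_force: [0.4, -0.2, -0.4]
grip_width: 0.0176
grip_force: 25.0
```

```bash
python3 plan.py .6392 -.014 .073 -2.9
```

```text
t 16.9167 pos [0.4638 0.003  0.1283] yaw -3.0122744996050246 shift cm [-0.7811 17.6101  5.5092] twist z -0.11227449960502467
tilt [-0.0014  0.0003 -1.    ] w 0.01759631693833684 f [ 0.4207 -0.2067 -0.4167]
```

Emit:
{"method": "move_arm", "body": {
  "commands": [
    {"hand":1.2,"travel":[-0.15,3.52,0],"twist":[0,0,0]},
    {"hand":1.2,"travel":[-0.15,3.52,0],"twist":[0,0,0]},
    {"hand":1.2,"travel":[-0.15,3.52,0],"twist":[0,0,0]},
    {"hand":1.2,"travel":[-0.15,3.52,0],"twist":[0,0,0]},
    {"hand":1.2,"travel":[-0.15,3.52,0],"twist":[0,0,0]}
  ]
}}

```text
time: 17.33
position: [0.6406, -0.0135, 0.1275]
tool_rot: [0.725, 0.688, -0.001, -0.001]
ft_force: [0.9, -1.0, -1.2]
grip_width: 0.0177
grip_force: 25.0
```

Emit:
{"method": "move_arm", "body": {
  "commands": [
    {"hand":1.2,"travel":[0,0,0],"twist":[0,0,0]},
    {"hand":1.2,"travel":[0,0,2.3],"twist":[0,0,0]},
    {"hand":1.2,"travel":[0,0,2.0],"twist":[0,0,0]},
    {"hand":1.2,"travel":[0,0,1.2],"twist":[0,0,0]},
    {"hand":1.2,"travel":[0,0,0],"twist":[0,0,0]}
  ]
}}

```text
time: 17.75
position: [0.6367, -0.013, 0.0697]
tool_rot: [0.725, 0.689, -0.002, -0.003]
ft_force: [-0.6, 0.4, -0.5]
grip_width: 0.0179
grip_force: 25.0
```

Emit:
{"method": "move_arm", "body": {
  "commands": [
    {"hand":1.2,"travel":[0,0,0],"twist":[0,0,0]},
    {"hand":1.2,"travel":[0,0,0],"twist":[0,0,0]},
    {"hand":1.2,"travel":[0,0,0],"twist":[0,0,0]}
  ]
}}

```text
time: 18.0
position: [0.6407, -0.0137, 0.0749]
tool_rot: [0.725, 0.689, 0.001, 0.001]
ft_force: [0.5, 0.6, -1.2]
grip_width: 0.0178
grip_force: 25.0
```

```bash
python3 plan.py .6392 -.014 .050 -2.9; python3 look.py j side scene;python3 duo.py j
```

```text
t 18.0 pos [ 0.6407 -0.0137  0.0749] yaw -2.9240411319241555 shift cm [-0.0413 -0.1535  2.4848] twist z -0.02404113192415558
tilt [ 0.0023 -0.0005 -1.    ] w 0.01780307246021601 f [ 0.499   0.6266 -1.2434]
```

View pics/j_duo.png

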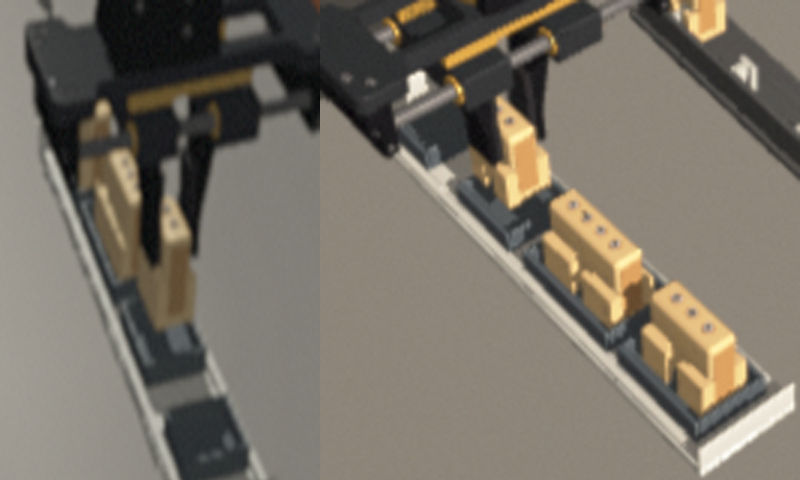

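Blocks four and three are seated well in their nests, and block two is over nest 2. Lowering it.

Emit:
{"method": "move_arm", "body": {
  "commands": [
    {"hand":1.2,"travel":[0,-0.1,0.8],"twist":[0,0,0]},
    {"hand":1.2,"travel":[0,0,0.8],"twist":[0,0,0]},
    {"hand":1.2,"travel":[0,0,0.65],"twist":[0,0,0]},
    {"hand":1.2,"travel":[0,0,0],"twist":[0,0,0]},
    {"hand":1.2,"travel":[0,0,0],"twist":[0,0,0]}
  ]
}}

```text
time: 18.52
position: [0.6389, -0.0135, 0.0514]
tool_rot: [0.725, 0.689, -0.0, 0.0]
ft_force: [-1.5, 1.1, 5.3]
grip_width: 0.0179
grip_force: 25.0
```

Emit:
{"method": "move_arm", "body": {
  "commands": [
    {"hand":1.2,"travel":[0,0,0.1],"twist":[0,0,0]},
    {"hand":1.2,"travel":[0,0,0],"twist":[0,0,0]},
    {"hand":1.2,"travel":[0,0,0],"twist":[0,0,0]}
  ]
}}

```text
time: 18.77
position: [0.639, -0.0134, 0.0514]
tool_rot: [0.725, 0.689, 0.0, 0.0]
ft_force: [-2.8, 0.2, 10.8]
grip_width: 0.018
grip_force: 25.0
```

Emit:
{"method": "move_arm", "body": {
  "commands": [
    {"hand":1.2,"travel":[0,0,-0.15],"twist":[0,0,0]},
    {"hand":1.2,"travel":[0,0,0],"twist":[0,0,0]},
    {"hand":3.6,"travel":[0,0,0],"twist":[0,0,0]},
    {"hand":3.6,"travel":[0,0,0],"twist":[0,0,0]},
    {"hand":3.6,"travel":[0,0,0],"twist":[0,0,0]}
  ]
}}

```text
time: 19.18
position: [0.6385, -0.0134, 0.051]
tool_rot: [0.725, 0.689, -0.0, -0.0]
ft_force: [0.0, -0.1, -0.4]
grip_width: 0.0305
grip_force: 0.0
```

Emit:
{"method": "move_arm", "body": {
  "commands": [
    {"hand":3.6,"travel":[0,0,0],"twist":[0,0,0]},
    {"hand":4.0,"travel":[0,0,-1.5],"twist":[0,0,0]},
    {"hand":4.0,"travel":[0,0,-3],"twist":[0,0,0]},
    {"hand":4.0,"travel":[0,0,-2.7],"twist":[0,0,0]},
    {"hand":4.0,"travel":[0,0,0],"twist":[0,0,5.0]}
  ]
}}

```text
time: 19.6
position: [0.6424, -0.014, 0.1289]
tool_rot: [0.755, 0.656, 0.003, 0.004]
ft_force: [1.1, -1.5, -0.3]
grip_width: 0.0394
grip_force: 0.0
```

Emit:
{"method": "move_arm", "body": {
  "commands": [
    {"hand":4.0,"travel":[0,0,0],"twist":[0,0,0]},
    {"hand":4.0,"travel":[0,0,0],"twist":[0,0,0]},
    {"hand":4.0,"travel":[0,0,0],"twist":[0,0,0]}
  ]
}}

```text
time: 19.85
position: [0.6378, -0.0133, 0.1225]
tool_rot: [0.754, 0.657, -0.001, -0.001]
ft_force: [-0.4, -0.4, 0.0]
grip_width: 0.0398
grip_force: 0.0
```

```bash
python3 plan.py .4563 -.0605 .122 -7.9
```

```text
t 19.85 pos [ 0.6378 -0.0133  0.1225] yaw -7.819434308505876 shift cm [ -7.1509 -17.3429   0.0979] twist z 0.08056569149412418
tilt [-0.0025  0.0005 -1.    ] w 0.03979020518443426 f [-0.4175 -0.4224  0.0492]
```

Emit:
{"method": "move_arm", "body": {
  "commands": [
    {"hand":4.0,"travel":[-1.43,-3.47,0],"twist":[0,0,0]},
    {"hand":4.0,"travel":[-1.43,-3.47,0],"twist":[0,0,0]},
    {"hand":4.0,"travel":[-1.43,-3.47,0],"twist":[0,0,0]},
    {"hand":4.0,"travel":[-1.43,-3.47,0],"twist":[0,0,0]},
    {"hand":4.0,"travel":[-1.43,-3.47,0],"twist":[0,0,0]}
  ]
}}

```text
time: 20.27
position: [0.4547, -0.0602, 0.1228]
tool_rot: [0.754, 0.657, -0.001, -0.001]
ft_force: [0.5, -2.2, -0.2]
grip_width: 0.0399
grip_force: 0.0
```

Emit:
{"method": "move_arm", "body": {
  "commands": [
    {"hand":4.0,"travel":[0,0,0],"twist":[0,0,0]},
    {"hand":4.0,"travel":[0,0,0],"twist":[0,0,0]},
    {"hand":4.0,"travel":[0,0,0],"twist":[0,0,0]},
    {"hand":4.0,"travel":[0,0,0],"twist":[0,0,0]}
  ]
}}

```text
time: 20.6
position: [0.4589, -0.0608, 0.1235]
tool_rot: [0.754, 0.657, 0.0, 0.001]
ft_force: [1.3, -0.1, 0.9]
grip_width: 0.0398
grip_force: 0.0
```

```bash
python3 plan.py .4563 -.0605 .0475 -7.9; python3 look.py k wrist
```

```text
t 20.6 pos [ 0.4589 -0.0608  0.1235] yaw -7.871172769541793 shift cm [-0.0075 -0.2744  7.5995] twist z 0.028827230458207787
tilt [ 0.0017 -0.0006 -1.    ] w 0.03976768937115882 f [ 1.2739 -0.0998  0.902 ]
```

View pics/k_wrist.png

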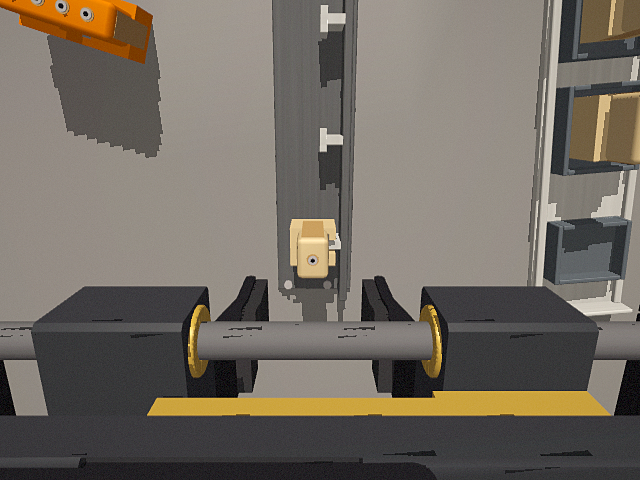

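Block one's head is at (312,260), centred between the fingers, and nest 1's rim is at about (589,252). Gripping.

Emit:
{"method": "move_arm", "body": {
  "commands": [
    {"hand":4.0,"travel":[0,-0.2,2.6],"twist":[0,0,0]},
    {"hand":4.0,"travel":[0,0,2.2],"twist":[0,0,0]},
    {"hand":4.0,"travel":[0,0,1.6],"twist":[0,0,0]},
    {"hand":3.4,"travel":[0,0,1.1],"twist":[0,0,0]},
    {"hand":3.0,"travel":[0,0,0],"twist":[0,0,0]}
  ]
}}

```text
time: 21.07
position: [0.4553, -0.0596, 0.0465]
tool_rot: [0.754, 0.657, -0.001, -0.001]
ft_force: [-1.1, 0.1, 0.6]
grip_width: 0.0334
grip_force: 0.0
```

Emit:
{"method": "move_arm", "body": {
  "commands": [
    {"hand":2.6,"travel":[0,0,0],"twist":[0,0,0]},
    {"hand":1.2,"travel":[0,0,0],"twist":[0,0,0]},
    {"hand":1.2,"travel":[0,0,0],"twist":[0,0,0]},
    {"hand":1.2,"travel":[0,0,0],"twist":[0,0,0]},
    {"hand":1.2,"travel":[0,0,0],"twist":[0,0,0]}
  ],
  "force": 15
}}

```text
time: 21.48
position: [0.4558, -0.0603, 0.0493]
tool_rot: [0.754, 0.657, 0.0, 0.001]
ft_force: [0.7, -0.8, -0.1]
grip_width: 0.0176
grip_force: 15.0
```

Emit:
{"method": "move_arm", "body": {
  "commands": [
    {"hand":1.2,"travel":[0,0,0],"twist":[0,0,0]},
    {"hand":1.2,"travel":[0,0,0],"twist":[0,0,0]},
    {"hand":1.2,"travel":[0,0,0],"twist":[0,0,0]}
  ],
  "force": 25
}}

```text
time: 21.73
position: [0.4558, -0.0603, 0.0492]
tool_rot: [0.754, 0.657, 0.0, 0.001]
ft_force: [0.9, 0.4, 4.4]
grip_width: 0.0178
grip_force: 25.0
```

Run:
```python
from geo import *
C=cam("k","wrist");a=on(C,(312,260.5),.054);b=on(C,(589,252),.016);print(a,b,b-a)
```

```text
[ 0.4568 -0.0605  0.054 ] [ 0.634  -0.0926  0.016 ] [ 0.1772 -0.032  -0.038 ]
```

Emit:
{"method": "move_arm", "body": {
  "commands": [
    {"hand":1.2,"travel":[0,0,-0.7],"twist":[0,0,0]},
    {"hand":1.2,"travel":[0,0,-1.0],"twist":[0,0,0]},
    {"hand":1.2,"travel":[0,0,-1.0],"twist":[0,0,0]},
    {"hand":1.2,"travel":[0,0,-1.5],"twist":[0,0,0]},
    {"hand":1.2,"travel":[0,0,-2.0],"twist":[0,0,0]}
  ]
}}

```text
time: 22.15
position: [0.4536, -0.0596, 0.1106]
tool_rot: [0.754, 0.657, -0.001, -0.002]
ft_force: [-0.0, 0.1, 0.2]
grip_width: 0.0176
grip_force: 25.0
```

Emit:
{"method": "move_arm", "body": {
  "commands": [
    {"hand":1.2,"travel":[0,0,-1.8],"twist":[0,0,0]},
    {"hand":1.2,"travel":[0,0,0],"twist":[0,0,-5.0]},
    {"hand":1.2,"travel":[0,0,0],"twist":[0,0,0]},
    {"hand":1.2,"travel":[0,0,0],"twist":[0,0,0]},
    {"hand":1.2,"travel":[0,0,0],"twist":[0,0,0]}
  ]
}}

```text
time: 22.57
position: [0.4544, -0.0598, 0.1283]
tool_rot: [0.725, 0.688, -0.0, -0.001]
ft_force: [0.2, -0.4, -0.9]
grip_width: 0.0177
grip_force: 25.0
```

```bash
python3 plan.py .6345 -.0918 .073 -2.9
```

```text
t 22.5667 pos [ 0.4544 -0.0598  0.1283] yaw -3.003280172175673 shift cm [-2.2528 18.1569  5.5045] twist z -0.10328017217567309
tilt [-0.0016  0.0006 -1.    ] w 0.017714235929509478 f [ 0.2156 -0.3916 -0.8653]
```

Emit:
{"method": "move_arm", "body": {
  "commands": [
    {"hand":1.2,"travel":[-0.45,3.62,0],"twist":[0,0,0]},
    {"hand":1.2,"travel":[-0.45,3.62,0],"twist":[0,0,0]},
    {"hand":1.2,"travel":[-0.45,3.62,0],"twist":[0,0,0]},
    {"hand":1.2,"travel":[-0.45,3.62,0],"twist":[0,0,0]},
    {"hand":1.2,"travel":[-0.45,3.62,0],"twist":[0,0,0]}
  ]
}}

```text
time: 22.98
position: [0.6355, -0.0917, 0.1275]
tool_rot: [0.725, 0.688, -0.001, -0.001]
ft_force: [0.2, -0.9, -0.3]
grip_width: 0.0179
grip_force: 25.0
```

Emit:
{"method": "move_arm", "body": {
  "commands": [
    {"hand":1.2,"travel":[0,0,0],"twist":[0,0,0]},
    {"hand":1.2,"travel":[0,0,2.3],"twist":[0,0,0]},
    {"hand":1.2,"travel":[0,0,2.0],"twist":[0,0,0]},
    {"hand":1.2,"travel":[0,0,1.2],"twist":[0,0,0]},
    {"hand":1.2,"travel":[0,0,0],"twist":[0,0,0]}
  ]
}}

```text
time: 23.4
position: [0.6317, -0.0909, 0.0697]
tool_rot: [0.725, 0.689, -0.002, -0.004]
ft_force: [-0.5, -0.9, -0.2]
grip_width: 0.0176
grip_force: 25.0
```

Emit:
{"method": "move_arm", "body": {
  "commands": [
    {"hand":1.2,"travel":[0,0,0],"twist":[0,0,0]},
    {"hand":1.2,"travel":[0,0,0],"twist":[0,0,0]},
    {"hand":1.2,"travel":[0,0,0],"twist":[0,0,0]}
  ]
}}

```text
time: 23.65
position: [0.6356, -0.092, 0.0748]
tool_rot: [0.725, 0.689, 0.001, 0.001]
ft_force: [0.3, -0.2, 0.6]
grip_width: 0.0181
grip_force: 25.0
```

```bash
python3 plan.py .6345 -.0918 .050 -2.9; python3 look.py l side scene;python3 duo.py l
```

```text
t 23.65 pos [ 0.6356 -0.092   0.0748] yaw -2.925017007350885 shift cm [ 0.0187 -0.1143  2.4831] twist z -0.0250170073508853
tilt [ 0.0021 -0.0007 -1.    ] w 0.018138143467647586 f [ 0.2897 -0.1899  0.5801]
```

View pics/l_duo.png

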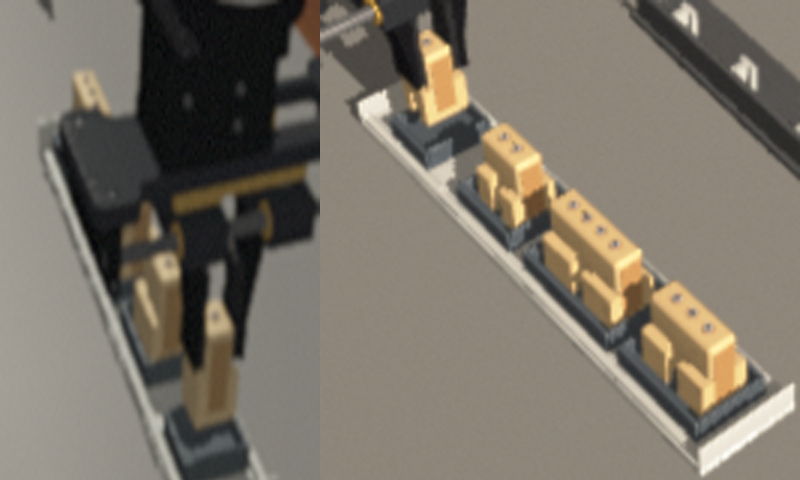

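Block one is over nest 1, and the other three are seated. Lowering.

Emit:
{"method": "move_arm", "body": {
  "commands": [
    {"hand":1.2,"travel":[0,-0.1,0.8],"twist":[0,0,0]},
    {"hand":1.2,"travel":[0,0,0.8],"twist":[0,0,0]},
    {"hand":1.2,"travel":[0,0,0.65],"twist":[0,0,0]},
    {"hand":1.2,"travel":[0,0,0],"twist":[0,0,0]},
    {"hand":1.2,"travel":[0,0,0],"twist":[0,0,0]}
  ]
}}

```text
time: 24.17
position: [0.6338, -0.0918, 0.0514]
tool_rot: [0.725, 0.689, -0.0, -0.0]
ft_force: [-1.7, 0.3, 4.7]
grip_width: 0.0176
grip_force: 25.0
```

Emit:
{"method": "move_arm", "body": {
  "commands": [
    {"hand":1.2,"travel":[0,0,0.1],"twist":[0,0,0]},
    {"hand":1.2,"travel":[0,0,0],"twist":[0,0,0]},
    {"hand":1.2,"travel":[0,0,0],"twist":[0,0,0]}
  ]
}}

```text
time: 24.42
position: [0.6338, -0.0918, 0.0514]
tool_rot: [0.725, 0.689, -0.0, 0.0]
ft_force: [-2.2, 0.7, 11.1]
grip_width: 0.0177
grip_force: 25.0
```

Contact is at the same height as in nest 2. Release, rise and move back so the cameras can see.

Emit:
{"method": "move_arm", "body": {
  "commands": [
    {"hand":1.2,"travel":[0,0,-0.15],"twist":[0,0,0]},
    {"hand":1.2,"travel":[0,0,0],"twist":[0,0,0]},
    {"hand":3.6,"travel":[0,0,0],"twist":[0,0,0]},
    {"hand":3.6,"travel":[0,0,0],"twist":[0,0,0]},
    {"hand":3.6,"travel":[0,0,0],"twist":[0,0,0]}
  ]
}}

```text
time: 24.83
position: [0.6335, -0.0916, 0.051]
tool_rot: [0.725, 0.689, -0.0, -0.0]
ft_force: [0.5, 0.4, -0.2]
grip_width: 0.0304
grip_force: 0.0
```

Emit:
{"method": "move_arm", "body": {
  "commands": [
    {"hand":3.6,"travel":[0,0,0],"twist":[0,0,0]},
    {"hand":4.0,"travel":[0,0,-1.5],"twist":[0,0,0]},
    {"hand":4.0,"travel":[0,0,-3],"twist":[0,0,0]},
    {"hand":4.0,"travel":[0,0,-4],"twist":[0,0,0]},
    {"hand":4.0,"travel":[0,0,-4],"twist":[0,0,0]}
  ]
}}

```text
time: 25.25
position: [0.6327, -0.0914, 0.1765]
tool_rot: [0.725, 0.689, -0.001, -0.002]
ft_force: [1.0, 0.0, 0.4]
grip_width: 0.0399
grip_force: 0.0
```

Emit:
{"method": "move_arm", "body": {
  "commands": [
    {"hand":4.0,"travel":[0,-4,-1],"twist":[0,0,0]},
    {"hand":4.0,"travel":[0,-4,-1],"twist":[0,0,0]},
    {"hand":4.0,"travel":[0,-4,0],"twist":[0,0,0]},
    {"hand":4.0,"travel":[0,-3,0],"twist":[0,0,0]},
    {"hand":4.0,"travel":[0,0,0],"twist":[0,0,0]}
  ]
}}

```text
time: 25.67
position: [0.4758, -0.0816, 0.196]
tool_rot: [0.725, 0.689, -0.002, -0.005]
ft_force: [-0.2, -0.2, -0.5]
grip_width: 0.0401
grip_force: 0.0
```

Emit:
{"method": "move_arm", "body": {
  "commands": [
    {"hand":4.0,"travel":[0,0,0],"twist":[0,0,0]},
    {"hand":4.0,"travel":[0,0,0],"twist":[0,0,0]},
    {"hand":4.0,"travel":[0,0,0],"twist":[0,0,0]}
  ]
}}

```text
time: 25.92
position: [0.4859, -0.0847, 0.1969]
tool_rot: [0.725, 0.689, 0.001, 0.001]
ft_force: [0.8, -0.5, 0.4]
grip_width: 0.0401
grip_force: 0.0
```

```bash
python3 look.py m side scene;python3 duo.py m
```

```text
(no output)
```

View pics/m_duo.png

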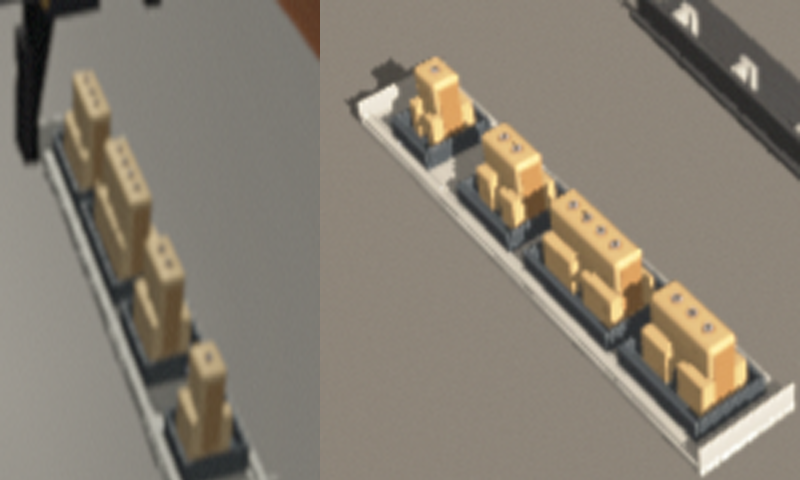

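All four blocks stand upright inside their nests, with nothing resting on a wall, so I hand in.

```bash
python3 -c "
from rig import robot
print(robot.hand_in())"
```

```text
the job is handed in; nothing more can be done
None
```

All four blocks are in their own nests, upright and on the floor as far as the final camera views show; the job was handed in after about 26 s of robot time, and no verdict was returned.

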